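# Park a weighted wheel heavy side down for its journey

### The arm

A 6-joint arm with a two-finger parallel gripper is mounted at the origin on a cart in front of the work surface, level with it; the furniture and walls round the work are solid. World frame = base frame: x ahead of the robot, y to its left, z up, the work surface at z = 0. Lengths are in m, angles in rad, forces in N, time in s.
With the tool pointing down it reaches from about 0.325 to 0.775 m from the base axis. Payload 9.3 kg.
Tool frame: the origin (TCP) lies on the centre line of the jaws, within the pads' length; the fingertips stand 19 mm ahead of it and the grasp point (between the pads) is the TCP (r.tip_extent is the distance from the TCP to the fingertips, in m); z points along the fingers, y is the direction in which the jaws open and shut (so a half turn about z gives the same grasp; the last joint's range is limited). The gripper opens to 85 mm and grips with 20 to 120 N. Pads are 22 mm wide; open, the fingers measure 114 mm over their backs; the gripper's body (76 mm by 85 mm) begins 54 mm behind the grasp point. The pads swing forward as they close: fully open they stand 13 mm farther back than shut.
Start: joints at [1.074, 0.259, 0.021, 1.334, 0, 1.418], TCP at [0.185, 0.518, 0.25] pointing down, gripper open.
Joint ranges: [-3.04, 3.04], [-0.91, 1.82], [-1.04, 1.36], [-1.92, 1.95], [-1.52, 1.45], [-3.14, 3.14]. Speed limits (rad/s): [2.22, 2.22, 2.79, 3.14, 3.14, 3.14].

### API

Orientations are given as a rotation vector (axis times angle).
In Python, from rig import r gives the robot as it stands.
- The arm moves only by the tool jog_arm, never from a script. Its argument "targets" is a list of rows, each a list of 4 numbers: the shift along the tool's x, y, z in mm, then the turn about the tool's z in rad. A call has 1 to 12 rows; each row shifts and turns the commanded pose from where the row before left it, along the tool's axes as they then stand; what a row does not reach is not made up. A row lasts 1/8 s, in which the tool goes at most 62.5 mm and 10.7 degrees, less where a joint would pass 70% of its speed; a pose out of reach is approached as far as the arm can. A call with a gripper value outside its range is refused whole. "gripper" is the opening, from -1 (shut) to 1 (fully open), so that 0 is half open, set as the call begins (left out, the last holds). The fingers move at their own pace and stop on an object; "grip_force" is the grip in N (left out, the last holds). Time passes only in rows, so rows that do not move let the fingers close. It gives the time, the measured TCP pose, the force and the opening at its end, in the units of the state.
- r.sense(): the state, without advancing time (a new reading comes with each control period).
- r.camera(name): name is "side" or "top"; returns a dict with "image" (400x640x3 uint8, red, green, blue), "z_map" (400x640 float32, m along the optical axis (not along the pixel's ray), 0 where there is no reading), "intrinsics" (3x3 intrinsics, pixels), "rvec" (rotation vector, rad) and "tvec" (3), from world to camera coordinates, as OpenCV has them. Camera axes: x right, y down, z forward; pixel columns grow to the right and rows downward; lengths in m; the calibration is good to about 2 mm. A picture is of the moment at which its call begins.
- r.close_job(): hands the job in, once; it reports no verdict.
The state is a dict: "clock": time; "joint_positions": joint angles; "joint_vel": joint speeds; "joint_torque": joint torques, N m; "position": TCP position; "ee_rot": TCP orientation; "contact_force": force on the tool from outside, world axes, zero at the start; "moment": the same for the moment, N m; "gripper_width": finger opening in m.
Only numpy, scipy, OpenCV 4.12 (cv2) and the standard library are available. Lean on these libraries where they do the work, as an engineer would, in place of code of your own. Each camera call takes 0.05 s, during which the arm holds its last target.

### The job

The stone polisher's drive goes away for repair in its carton, and its weighted wheel has to travel heavy side down. Fold both top flaps of the carton right back to the outside, turn the wheel by its pins to feel where its heavy side lies (it does not show, and the stiff bearing lets the wheel stay anywhere), and leave the things around the carton alone. Finish while still holding the wheel steady in your fingers with its heavy side straight down, so that I can wedge it.

Things in the scene. Friction and masses are not known exactly. Their poses are not given: they have to be found in the camera images.
- carton: cardboard carton, 206 (x) x 172 (y) x 150 mm high, walls 4 mm, fixed. Origin at the centre of its underside on the table; z up, x away from the robot (within 0.2 rad), y left. The drive is bolted inside: grey bearing block and dark motor in the left half (y 5 to 80 mm, up to 117 mm high), wheel and pins in the middle and right. Two wooden wedges lie low beside the wheel, not needed yet.
- flap_left (a joint): left (+y) top flap, cardboard, 202 mm along the carton's x, 85 mm from hinge to free edge, hinged on the top edge of the left wall. Value in rad: 0 shut over the opening, 1.57 upright, 3.14 flat out to the outside, 3.4 its stop. Starts half raised (0.9 to 1.25), leaving a gap of 64 mm or more between the two free edges. Light (1 N from inside swings it); stays where it is left.
- flap_right (a joint): right (-y) top flap, cardboard, 202 mm along the carton's x, 85 mm from hinge to free edge, hinged on the top edge of the right wall. Value in rad: 0 shut over the opening, 1.57 upright, 3.14 flat out to the outside, 3.4 its stop. Starts half raised (0.9 to 1.25), leaving a gap of 64 mm or more between the two free edges. Light (1 N from inside swings it); stays where it is left.
- flap_left_hinge (a point): middle of the left flap's hinge line (carton frame y = +86 mm, z = 150 mm; the line runs along x)
- flap_right_hinge (a point): middle of the right flap's hinge line (carton frame y = -86 mm, z = 150 mm; the line runs along x)
- wheel: closed steel wheel standing upright, 116 mm across, 16 mm thick, on a level shaft along the carton's y. Origin on the shaft at mid thickness: carton frame x = 0, y = -12, z = 84 mm; its top is 8 mm below the carton's rim. Its y axis lies along the shaft to the left (motor); its x and z turn with it, +z pointing at pin_1. It turns endlessly both ways and stays where it is left.
- pin_1 (a point): middle of the first of six equal steel pins for turning the wheel by hand, every 60 degrees on its right face, parallel to the shaft: 10 mm thick, 34 mm long (carton y -20 to -54 mm), centres 44 mm from the shaft's axis. A short dark line is scribed on the rim at this one. From straight above they can be taken or pushed while in the top part of their circle.
- shaft (a point): fixed point on the shaft's axis in the wheel's middle. Bearing friction is about 0.34 N m; the hidden heavy side adds or takes 0.24-0.29 N m when level with the shaft, none straight up or down. A pin so takes 1 to 15 N along its circle: hard where the heavy side rises, easy where it sinks. Its direction differs each time, is not tied to the line or pins; at the start it is not down.
- pot: closed round red paste pot, 45 mm across, 19 mm high; a bystander at the left of the carton; origin at the centre of its underside
- seal_standing: small standing seal stone, 22 x 22 x 50 mm; a bystander at the left; origin at the centre of its underside
- seal_round: standing seal stone with a rounded top, 33 x 33 x 76 mm; a bystander at the left; origin at the centre of its underside
- pebble: smooth long pebble, 26 x 60 x 17 mm, lying; a bystander at the left; origin at the centre of its underside
- graver: thin engraving tool, 10 x 134 x 9 mm, lying on the wooden tool box (62 x 190 x 38 mm) at the right; a bystander; origin at the centre of its underside

How it is judged:
By the outcome, as a careful person would: the job done as asked, in the order asked, and still so for the second after the job is handed in, while the arm keeps its last pose, push and grip.
It also fails if it takes over 72 s, if anything falls off the work surface, if the arm or the gripper's body presses on something with over 40 N, if the wrist force passes 120 N, or if a joint passes its speed limit or range.

## Working session

There is one attempt and no reset: what is moved stays moved. The work goes in short steps, Python scripts to look and compute and a tool call to move; the robot and the scene stay as the last step left them, time stands still between calls to the robot, and variables do not carry over. Pictures are saved under pics/ and viewed, and the job is handed in when it is done.

Besides the shell and the picture viewer there is one more tool, called after ">>>" as name(argument=value, ...) on one line, values as JSON. jog_arm: Moves the arm, as the interface text tells. Its arguments: {"type":"object","properties":{"targets":{"type":"array","items":{"type":"array","items":{"type":"number"}}},"gripper":{"type":"number"},"grip_force":{"type":"number"}},"required":["targets"]}

```bash
ls; mkdir -p pics
cat > h.py <<'E'
import numpy as np, cv2
from rig import r
from scipy.spatial.transform import Rotation as R
def cam(n):
    c=r.camera(n); return c
def pts(c):
    z=c["z_map"]; K=c["intrinsics"]; v,u=np.mgrid[:z.shape[0],:z.shape[1]]
    P=np.stack([(u-K[0,2])/K[0,0]*z,(v-K[1,2])/K[1,1]*z,z],-1)
    Rm=R.from_rotvec(np.ravel(c["rvec"])).as_matrix()
    W=(P-np.ravel(c["tvec"]))@Rm
    W[z==0]=np.nan
    return W
def save(c,name,crop=None,s=1):
    im=c["image"]
    if crop: im=im[crop[1]:crop[3],crop[0]:crop[2]]
    im=cv2.resize(im,None,fx=s,fy=s,interpolation=cv2.INTER_CUBIC)
    cv2.imwrite("pics/"+name+".png",im[:,:,::-1])
E
python3 - <<'E'
from h import *
s=r.sense(); print(s, r.tip_extent)
for n in("top","side"):
    c=cam(n); save(c,"a_"+n); np.savez("a_"+n,**c)
    print(c["intrinsics"],c["rvec"],c["tvec"])
E
```

```text
pics
{'clock': 0.0, 'joint_positions': array([ 1.07438447e+00,  2.59208403e-01,  2.07612935e-02,  1.33372708e+00,
       -2.41289668e-05,  1.41819720e+00]), 'joint_vel': array([ 0.00106828,  0.00049911,  0.00156737, -0.00064669, -0.00087149,
       -0.00132942]), 'joint_torque': array([-7.39029128e-04, -5.55642664e+01,  3.44533181e+01,  1.38780620e-02,
       -2.97082261e-04,  3.04952982e-05]), 'position': array([0.18527626, 0.51757278, 0.24965717]), 'ee_rot': array([-5.37332376e-01, -3.09487603e+00,  2.06318636e-03]), 'contact_force': array([-0.13770866,  0.19018889, -0.64198392]), 'moment': array([0.00296287, 0.02189059, 0.01394412]), 'gripper_width': 0.08539474354198895} 0.019
[[372.53519435   0.         321.66286455]
 [  0.         372.53519435 204.36708389]
 [  0.           0.           1.        ]] [ 2.17060451 -2.20241592  0.1239768 ] [0.05012925 0.44634182 0.986439  ]
[[503.50526355   0.         330.07809981]
 [  0.         503.50526355 199.90372412]
 [  0.           0.           1.        ]] [ 0.35064252  2.67089879 -1.41743914] [0.43683352 0.00204379 1.51803386]
```

View pics/a_top.png

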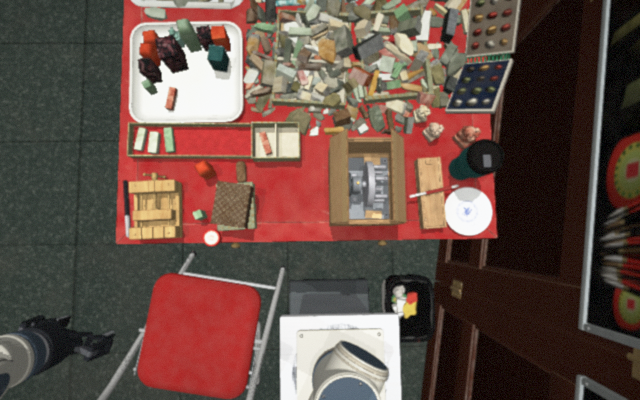

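View pics/a_side.png

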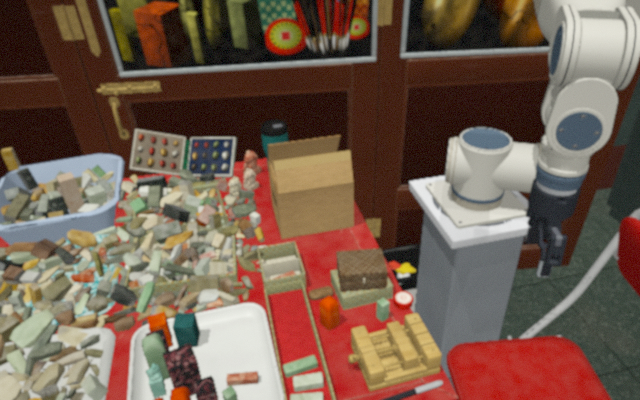

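Run:
```python
from h import *
c=dict(np.load("a_top.npz")); save(c,"b_top",(310,115,470,245),5)
W=pts(c)
for v in range(130,236,6):
    print(v,[tuple(np.round(W[v,u]*1000).astype(int)) if np.isfinite(W[v,u,0]) else None for u in range(324,420,8)])
c=dict(np.load("a_side.npz")); save(c,"b_side",(240,110,420,250),4)
```

```text
130 [(np.int64(651), np.int64(34), np.int64(23)), (np.int64(652), np.int64(12), np.int64(20)), (np.int64(650), np.int64(-10), np.int64(25)), (np.int64(656), np.int64(-34), np.int64(5)), (np.int64(658), np.int64(-57), np.int64(-2)), (np.int64(649), np.int64(-75), np.int64(28)), (np.int64(657), np.int64(-102), np.int64(-1)), (np.int64(651), np.int64(-121), np.int64(19)), (np.int64(649), np.int64(-142), np.int64(25)), (np.int64(654), np.int64(-168), np.int64(7)), (np.int64(651), np.int64(-188), np.int64(16)), (np.int64(656), np.int64(-215), np.int64(-1))]
136 [(np.int64(641), np.int64(34), np.int64(-2)), (np.int64(640), np.int64(11), np.int64(3)), (np.int64(583), np.int64(5), np.int64(206)), (np.int64(640), np.int64(-34), np.int64(0)), (np.int64(639), np.int64(-56), np.int64(5)), (np.int64(640), np.int64(-79), np.int64(0)), (np.int64(640), np.int64(-101), np.int64(-1)), (np.int64(640), np.int64(-124), np.int64(-1)), (np.int64(639), np.int64(-146), np.int64(0)), (np.int64(584), np.int64(-122), np.int64(201)), (np.int64(637), np.int64(-190), np.int64(5)), (np.int64(639), np.int64(-214), n
[... 8260 characters left out ...]
np.int64(2)), (np.int64(386), np.int64(-160), np.int64(3)), (np.int64(386), np.int64(-182), np.int64(1)), (np.int64(386), np.int64(-204), np.int64(2))]
232 [(np.int64(373), np.int64(38), np.int64(-2)), (np.int64(372), np.int64(16), np.int64(3)), (np.int64(372), np.int64(-6), np.int64(-1)), (np.int64(372), np.int64(-28), np.int64(2)), (np.int64(371), np.int64(-49), np.int64(3)), (np.int64(371), np.int64(-72), np.int64(1)), (np.int64(371), np.int64(-94), np.int64(0)), (np.int64(370), np.int64(-116), np.int64(1)), (np.int64(370), np.int64(-137), np.int64(5)), (np.int64(370), np.int64(-160), np.int64(0)), (np.int64(369), np.int64(-181), np.int64(3)), (np.int64(369), np.int64(-204), np.int64(2))]
```

View pics/b_top.png

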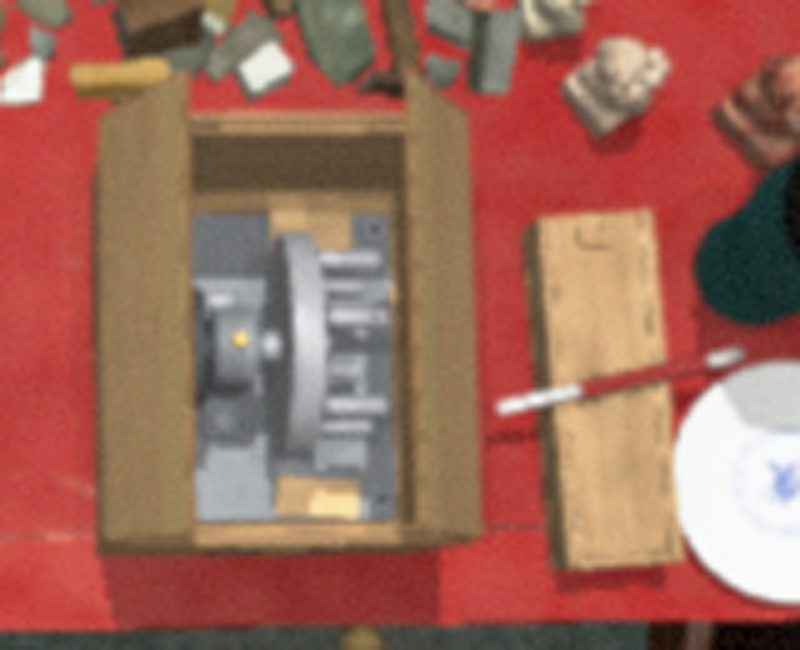

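View pics/b_side.png

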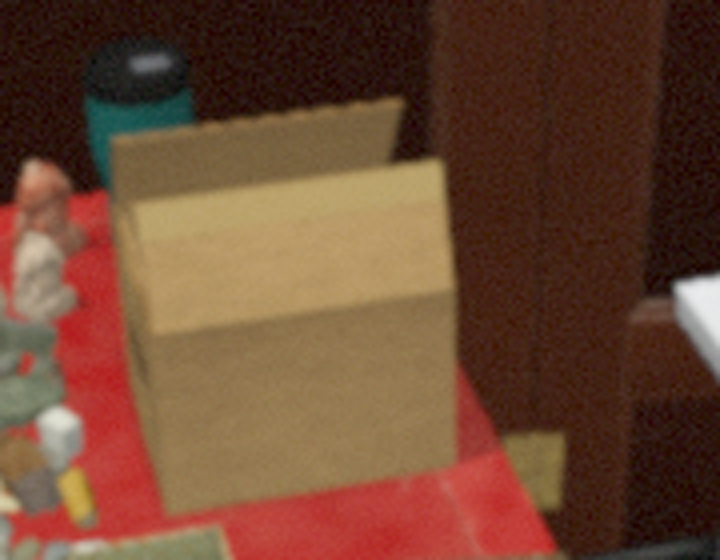

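Run:
```python
from h import *
c=dict(np.load("a_top.npz")); W=pts(c)*1000
def plane(sel):
    P=W[sel]; m=np.isfinite(P[:,0]); P=P[m]
    for _ in range(5):
        q=np.median(P,0) if _==0 else P.mean(0)
        n=np.linalg.svd(P-q,full_matrices=False)[2][2]; d=(P-q)@n; P=P[abs(d)<4]
    n*=np.sign(n[2]); return n,P.mean(0),len(P),d.std()
for nm,(u0,u1,v0,v1) in dict(L=(333,345,142,218),Rr=(393,401,142,218)).items():
    n,q,k,s=plane((slice(v0,v1),slice(u0,u1)))
    d=np.cross([0,0,1],n); d/=np.linalg.norm(d); d*=np.sign(d[0])
    print(nm,n,q,k,s,"yaw",np.arctan2(d[1],d[0]), "tilt",np.arccos(n[2]))
    # intersection with z=150 at mean x
    e=np.array([n[0],n[1],0])/np.hypot(n[0],n[1]); t=-(150-q[2])*n[2]/np.hypot(n[0],n[1]); print("hinge pt",q[:2]+e[:2]*t)
# front edges of left flap, walls: points z in 144..156
z=W[...,2]
m=(z>138)&(z<152)&(W[...,1]>-125)&(W[...,1]<0)
for v in range(138,146): print(v,[tuple(np.round(W[v,u]).astype(int).tolist()) for u in (352,364,376,386)])
for v in range(214,230): print(v,[tuple(np.round(W[v,u]).astype(int).tolist()) for u in (352,364,376,386)])
# wheel rim
m=(z>90)&(z<150)&(W[...,1]>-90)&(W[...,1]<-66)&(W[...,0]>435)&(W[...,0]<560)
P=W[m]
from scipy.optimize import least_squares
f=lambda p:np.hypot(P[:,0]-p[0],P[:,2]-p[1])-58
s=least_squares(f,[492,84],loss='soft_l1'); print(s.x,len(P),np.median(abs(s.fun)),P[:,1].min(),P[:,1].max(),P[:,1].mean())
# wheel strip at top and along x
for a in range(440,540,10):
    mm=(P[:,0]>a)&(P[:,0]<a+10); print(a,np.round(P[mm][:,1].mean(),1),np.round(P[mm][:,2].mean(),1),mm.sum())
```

```text
Traceback (most recent call last):
IndexError: boolean index did not match indexed array along axis 1; size of axis is 12 but size of corresponding boolean axis is 3
```

```bash
cat > fit.py <<'E'
from h import *
c=dict(np.load("a_top.npz")); W=pts(c)*1000
def plane(sel):
    P=W[sel].reshape(-1,3); m=np.isfinite(P[:,0]); P=P[m]
    for _ in range(5):
        q=np.median(P,0) if _==0 else P.mean(0)
        n=np.linalg.svd(P-q,full_matrices=False)[2][2]; d=(P-q)@n; P=P[abs(d)<4]
    n*=np.sign(n[2]); return n,P.mean(0),len(P),d.std()
for nm,(u0,u1,v0,v1) in dict(L=(333,345,142,218),Rr=(393,401,142,218)).items():
    n,q,k,s=plane((slice(v0,v1),slice(u0,u1)))
    d=np.cross([0,0,1],n); d/=np.linalg.norm(d); d*=np.sign(d[0])
    print(nm,n,q,k,s,"yaw",np.arctan2(d[1],d[0]), "tilt",np.arccos(n[2]))
    # intersection with z=150 at mean x
    e=np.array([n[0],n[1],0])/np.hypot(n[0],n[1]); t=-(150-q[2])*n[2]/np.hypot(n[0],n[1]); print("hinge pt",q[:2]+e[:2]*t)
z=W[...,2]
for v in list(range(138,146))+list(range(214,228)): print(v,[tuple(np.round(W[v,u]).astype(int).tolist()) for u in (352,364,376,386)])
m=(z>90)&(z<150)&(W[...,1]>-90)&(W[...,1]<-66)&(W[...,0]>435)&(W[...,0]<560)
P=W[m]
from scipy.optimize import least_squares
f=lambda p:np.hypot(P[:,0]-p[0],P[:,2]-p[1])-58
s=least_squares(f,[492,84],loss='soft_l1'); print(s.x,len(P),np.median(abs(s.fun)),P[:,1].min(),P[:,1].max(),P[:,1].mean())
for a in range(440,540,10):
    mm=(P[:,0]>a)&(P[:,0]<a+10); print(a,np.round(P[mm][:,1].mean(),1),np.round(P[mm][:,2].mean(),1),mm.sum())
E
python3 fit.py
```

```text
L [0.00437209 0.92624077 0.37690704] [487.03571248   9.33667808 194.54154472] 907 0.6261194485522336 yaw -0.004720218669978214 tilt 1.184341533833212
hinge pt [487.1212647   27.46117462]
Rr [-0.0047541  -0.86577288  0.50041454] [ 484.29628227 -119.54949709  203.9194516 ] 608 0.5972809776459128 yaw -0.005491110189607351 tilt 1.0467188132950083
hinge pt [ 484.12515358 -150.71386437]
138 [(592, -28, 154), (594, -57, 149), (593, -86, 151), (593, -110, 150)]
139 [(592, -28, 149), (592, -57, 147), (591, -86, 149), (591, -110, 147)]
140 [(590, -29, 145), (590, -58, 144), (589, -86, 148), (588, -110, 148)]
141 [(587, -28, 147), (586, -57, 150), (586, -86, 148), (586, -110, 148)]
142 [(586, -29, 141), (586, -58, 139), (586, -88, 139), (586, -112, 137)]
143 [(586, -30, 133), (587, -60, 127), (586, -89, 131), (586, -114, 129)]
144 [(586, -31, 123), (586, -60, 123), (586, -91, 121), (585, -115, 123)]
145 [(585, -32, 116), (586, -62, 112), (584, -91, 118), (584, -116, 116)]
214 [(420, -39, 13), (420, -72, 11), (419, -103, 20), (419, -131, 16)]
215 [(418, -39, 9), (417, -71, 13), (416, -103, 20), 
[... 469 characters left out ...]
92, -52, 151), (392, -80, 153), (392, -103, 152)]
223 [(390, -23, 152), (390, -51, 152), (390, -80, 149), (389, -104, 149)]
224 [(389, -27, 121), (388, -54, 132), (388, -84, 124), (389, -114, 99)]
225 [(389, -34, 52), (389, -66, 45), (389, -100, 34), (389, -128, 24)]
226 [(388, -39, 0), (388, -72, -1), (387, -105, 0), (387, -133, 1)]
227 [(385, -39, 0), (385, -72, 2), (384, -105, 1), (384, -133, 1)]
[491.7879414   83.62022343] 307 0.9996353723740228 -89.76526088676962 -66.00834450135916 -74.68608347216367
440 -73.1 117.6 30
450 -76.7 125.8 33
460 -74.7 133.5 32
470 -73.5 139.3 24
480 -73.1 140.5 25
490 -77.0 139.3 35
500 -75.2 139.6 30
510 -73.2 135.8 26
520 -74.7 129.1 24
530 -75.9 118.5 29
```

>>> jog_arm(targets=[[0,0,-15,0.175],[0,0,-15,0.175],[0,0,-15,0.175],[0,0,-15,0.175],[0,0,0,0.175],[0,0,0,0.175],[0,0,0,0.175],[0,0,0,0]], gripper=-1, grip_force=40)

```text
clock: 1.1
position: [0.1853, 0.5177, 0.31]
ee_rot: [2.218, 2.225, -0.001]
contact_force: [0.2, 0.1, 0.3]
gripper_width: 0.0001
```

Run:
```python
from h import *
s=r.sense(); print(s["clock"],s["position"],R.from_rotvec(s["ee_rot"]).as_matrix(),s["gripper_width"],s["joint_positions"],s["contact_force"])
c=dict(np.load("a_top.npz")); W=pts(c)*1000
for (u,v) in [(475,160),(485,150),(460,170),(430,190),(430,133),(466,134),(234,205),(265,140),(205,168),(210,238),(241,170),(430,165)]: print(u,v,np.round(W[v,u]))
```

```text
1.1 [0.18533772 0.51772065 0.30995857] [[-3.14122173e-03  9.99995009e-01 -3.40119794e-04]
 [ 9.99994880e-01  3.14101305e-03 -6.12335650e-04]
 [-6.11264273e-04 -3.42041535e-04 -9.99999755e-01]] 0.00014702994407273328 [1.07439859e+00 2.49627305e-01 1.59368973e-01 1.48123841e+00
 7.43697589e-06 2.64205379e+00] [0.19108836 0.08208545 0.29558649]
475 160 [ 534. -317.  163.]
485 150 [ 559. -343.  161.]
460 170 [ 523. -307.   97.]
430 190 [ 479. -243.   49.]
430 133 [ 637. -254.   35.]
466 134 [ 625. -340.   65.]
234 205 [442. 263.  95.]
265 140 [626. 196.  20.]
205 168 [539. 341.  77.]
210 238 [361. 342.  20.]
241 170 [544. 261.  16.]
430 165 [ 548. -250.   37.]
```

>>> jog_arm(targets=[[-52,28,0,0],[-52,28,0,0],[-52,28,0,0],[-52,28,0,0],[-52,28,0,0],[-52,28,0,0],[-52,28,0,0],[-52,28,0,0],[-52,28,0,0],[-52,28,0,0],[-52,28,0,0],[0,0,0,0]])

```text
clock: 2.6
position: [0.4959, -0.0569, 0.309]
ee_rot: [-2.218, -2.223, 0.002]
contact_force: [-0.3, 0.9, 0.5]
gripper_width: -0.0002
```

>>> jog_arm(targets=[[0,0,55,0],[0,0,55,0],[25,0,0,0],[30,0,0,0],[30,0,0,0],[25,0,0,0],[15,0,-5,0],[15,0,10,0],[10,0,15,0],[0,0,12,0],[0,0,0,0]])

```text
clock: 3.98
position: [0.4935, 0.0961, 0.1668]
ee_rot: [-2.218, -2.222, 0.003]
contact_force: [0.2, -0.2, 0.2]
gripper_width: -0.0001
```

Run:
```python
from h import *
c=cam("side"); save(c,"c_side",(220,90,440,250),3.6)
c=cam("top"); save(c,"c_top",(270,105,470,245),4)
print(r.sense()["position"],r.sense()["contact_force"])
```

```text
[0.4942621  0.09595901 0.16809457] [-0.66028707  0.15651145  0.55788842]
```

View pics/c_side.png

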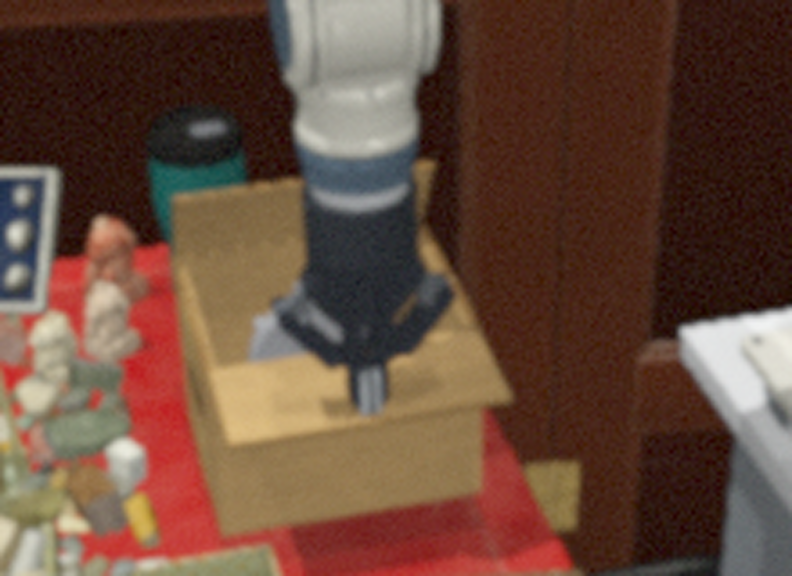

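View pics/c_top.png

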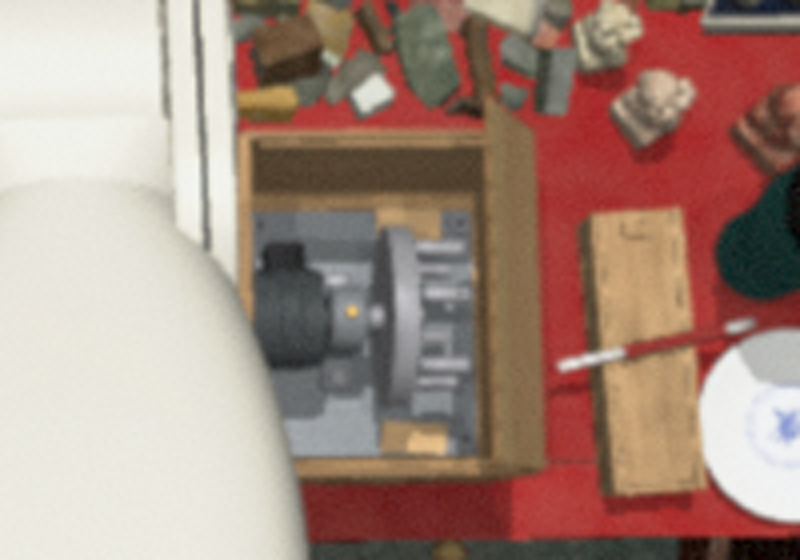

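>>> jog_arm(targets=[[0,0,6,0],[0,0,0,0],[0,0,-60,0],[-50,0,-20,0],[-52,0,0,0],[-51,0,0,0],[0,0,0,0],[0,0,43,0],[-25,0,0,0],[-30,0,0,0],[-30,0,0,0],[-25,0,0,0]])

```text
clock: 5.58
position: [0.4948, -0.1666, 0.1993]
ee_rot: [-2.218, -2.224, -0.001]
contact_force: [0.2, 0.6, 0.4]
gripper_width: 0.0001
```

>>> jog_arm(targets=[[-17,0,-5,0],[-17,0,10,0],[-17,0,15,0],[0,0,17,0],[0,0,0,0],[0,0,-60,0],[50,0,-30,0],[50,0,0,0],[0,0,0,0]])

```text
clock: 6.7
position: [0.4945, -0.1149, 0.2534]
ee_rot: [2.214, 2.227, 0.001]
contact_force: [0.1, -1.3, -0.8]
gripper_width: -0.0003
```

Run:
```python
from h import *
c=cam("side"); save(c,"d_side",(220,90,440,250),3.6)
c=cam("top"); save(c,"d_top",(270,105,470,245),4);np.savez("d_top",**c)
print(r.sense()["position"],r.sense()["contact_force"])
W=pts(c)*1000
for v in range(150,222,14): print(v,[tuple(np.round(W[v,u]).astype(int).tolist()) if np.isfinite(W[v,u,0]) else None for u in list(range(300,340,6))+list(range(392,440,6))])
```

```text
[ 0.494765   -0.1171908   0.25260705] [-0.74284297  0.35221739 -0.269125  ]
150 [(568, 97, 140), (566, 82, 149), (567, 68, 143), (566, 53, 147), (565, 39, 150), (565, 25, 149), (592, 3, 35), (585, -143, 60), (505, -80, 396), (494, -78, 442), (471, -62, 537), (453, -48, 616), (445, -45, 648), (440, -44, 670), (438, -47, 679)]
164 [(533, 97, 143), (533, 83, 143), (533, 68, 145), (532, 54, 147), (532, 40, 148), (531, 25, 149), (558, 2, 15), (549, -144, 52), (482, -80, 392), (478, -86, 408), (471, -87, 442), (427, -32, 668), (424, -34, 681), (423, -38, 686), (422, -43, 689)]
178 [(500, 97, 140), (499, 83, 144), (499, 69, 147), (499, 54, 145), (498, 40, 147), (498, 26, 149), (503, 9, 113), (512, -144, 46), (474, -104, 286), (416, -25, 648), (411, -22, 682), (410, -26, 690), (409, -30, 693), (409, -36, 693), (408, -40, 696)]
192 [(466, 98, 144), (466, 83, 145), (465, 69, 145), (465, 55, 145), (465, 41, 148), (464, 27, 152), (469, 10, 107), (476, -143, 42), (400, -14, 669), (397, -15, 687), (396, -19, 693), (396, -23, 697), (396, -28, 699), (395, -33, 700), (395, -39, 699)]
206 [(433, 98, 143), (432, 84, 145), (432, 70, 146), (432, 55, 144), (431, 41, 151), (431, 27, 152), (443, 4, 11), (386, -6, 676), (384, -8, 693), (384, -12, 699), (383, -17, 701), (383, -21, 702), (383, -26, 703), (383, -32, 702), (383, -36, 704)]
220 [(400, 98, 142), (399, 84, 144), (399, 70, 147), (399, 56, 146), (399, 42, 149), (398, 28, 151), (405, 5, 10), (372, -2, 695), (371, -6, 701), (371, -10, 702), (371, -15, 705), (371, -20, 705), (371, -25, 706), (371, -30, 707), (371, -35, 705)]
```

View pics/d_side.png

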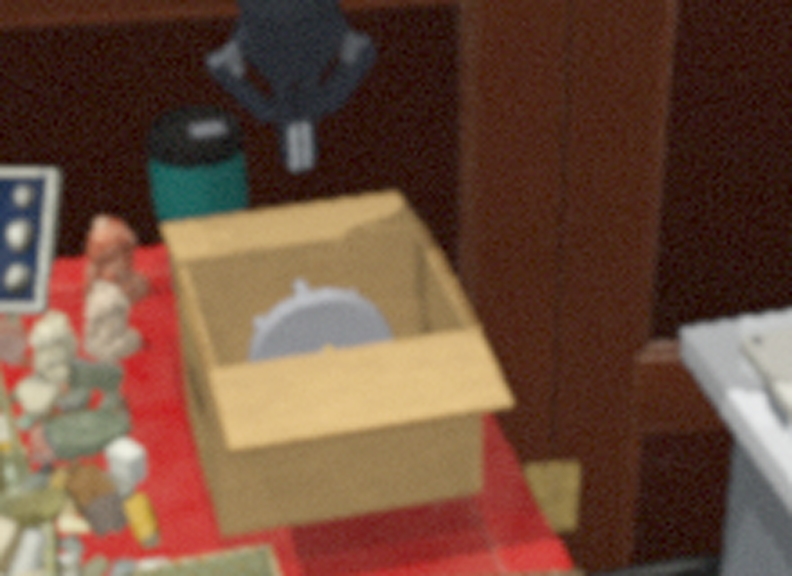

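View pics/d_top.png

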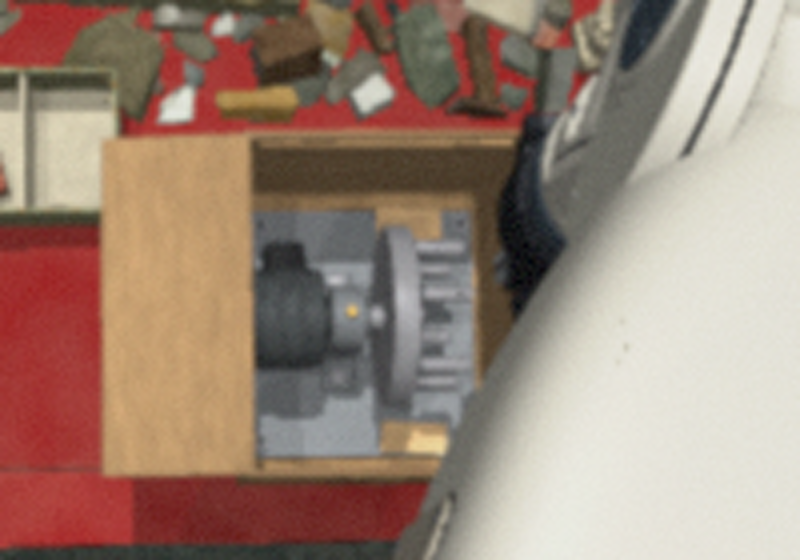

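Run:
```python
from h import *
from scipy.optimize import least_squares
O=np.array([491.8,-62,0]); yaw=-0.005
for f in("a_top","d_top"):
    c=dict(np.load(f+".npz")); W=pts(c)*1000
    D=W-O; X=D[...,0]*np.cos(yaw)+D[...,1]*np.sin(yaw); Y=-D[...,0]*np.sin(yaw)+D[...,1]*np.cos(yaw); Z=D[...,2]
    m=(Y<-24)&(Y>-52)&(abs(X)<60)&(Z>45)&(Z<145)
    P=np.stack([X[m],Z[m]-84],-1); print(f,len(P))
    # cost: distance to nearest upper pin surface
    best=[]
    for a in np.arange(0,60,1):
        k=np.radians(a+60*np.arange(6)); C=np.stack([44*np.sin(k),44*np.cos(k)],-1)
        d=np.abs(np.linalg.norm(P[:,None]-C[None],axis=2)-5).min(1); d=np.minimum(d,6)
        best.append((d.mean(),a))
    best.sort(); print([(round(float(x),2),int(y)) for x,y in best[:6]])
    for row in range(150,210,2):
        s=[(round(float(X[row,u])),round(float(Z[row,u]-84))) for u in range(378,388,2)]
        if f=="a_top":print(row,s)
```

```text
a_top 220
[(1.18, 10), (1.19, 9), (1.34, 11), (1.36, 8), (1.63, 12), (1.7, 7)]
150 [(98, -44), (100, -50), (99, -46), (99, -49), (99, -46)]
152 [(99, -68), (99, -70), (99, -71), (99, -72), (99, -72)]
154 [(96, -82), (96, -82), (95, -79), (95, -78), (96, -81)]
156 [(90, -80), (90, -79), (89, -76), (90, -80), (90, -81)]
158 [(82, -68), (82, -70), (82, -71), (83, -76), (83, -74)]
160 [(76, -66), (76, -69), (77, -74), (76, -68), (76, -68)]
162 [(70, -67), (72, -73), (72, -75), (71, -68), (71, -72)]
164 [(64, -65), (66, -71), (66, -71), (66, -73), (66, -76)]
166 [(42, 21), (42, 21), (43, 19), (42, 19), (60, -70)]
168 [(37, 20), (37, 20), (37, 19), (38, 17), (54, -71)]
170 [(49, -73), (49, -72), (49, -72), (49, -72), (49, -70)]
172 [(35, -22), (34, -21), (35, -23), (43, -73), (43, -71)]
174 [(30, -25), (29, -23), (38, -73), (38, -75), (38, -72)]
176 [(32, -71), (32, -71), (32, -73), (32, -73), (32, -73)]
178 [(7, 49), (7, 48), (7, 49), (7, 48), (7, 50)]
180 [(3, 45), (3, 46), (3, 47), (3, 43), (3, 45)]
182 [(16, -73), (15, -69), (16, -72), (16, -73), (15, -71)]
184 [(10, -73), (10, -73), (
[... 161 characters left out ...]
 (-11, -40), (-6, -74), (-7, -68), (-7, -71)]
192 [(-12, -71), (-12, -69), (-12, -74), (-12, -73), (-12, -73)]
194 [(-29, 30), (-30, 33), (-29, 30), (-30, 33), (-30, 32)]
196 [(-34, 32), (-35, 33), (-35, 35), (-35, 34), (-35, 35)]
198 [(-29, -72), (-29, -70), (-28, -76), (-29, -69), (-29, -72)]
200 [(-40, -12), (-40, -12), (-40, -11), (-34, -70), (-34, -77)]
202 [(-45, -11), (-45, -15), (-45, -12), (-39, -74), (-40, -71)]
204 [(-45, -72), (-45, -73), (-45, -68), (-45, -73), (-45, -73)]
206 [(-50, -74), (-51, -68), (-51, -71), (-51, -71), (-50, -74)]
208 [(-56, -67), (-56, -73), (-56, -72), (-56, -71), (-56, -71)]
d_top 220
[(1.27, 10), (1.28, 9), (1.42, 8), (1.42, 11), (1.68, 7), (1.74, 12)]
```

>>> jog_arm(targets=[[18,4,20,0],[0,0,45,0],[0,0,0,0]], gripper=-0.39, grip_force=20)

```text
clock: 7.18
position: [0.4971, -0.0998, 0.1848]
ee_rot: [-2.216, -2.219, 0.004]
contact_force: [-0.3, 0.2, 1.0]
gripper_width: 0.0259
```

Run:
```python
from h import *
c=cam("side"); save(c,"e_side",(220,90,440,250),3.6)
c=cam("top"); save(c,"e_top",(270,105,470,245),4)
print(r.sense())
```

```text
{'clock': 7.275, 'joint_positions': array([-3.63668066e-01,  2.16173231e-01, -1.97059565e-01,  1.15775457e+00,
       -1.36401370e-04,  1.20616868e+00]), 'joint_vel': array([ 0.00246933, -0.01552085,  0.02425941,  0.00092429,  0.00027548,
        0.00126695]), 'joint_torque': array([ 1.24874040e-01, -4.88317573e+01,  3.11971736e+01, -1.15406869e-01,
        1.21856370e-03, -6.67796878e-03]), 'position': array([ 0.49887435, -0.10045984,  0.18805601]), 'ee_rot': array([-2.22029156e+00, -2.22242317e+00,  3.18221849e-04]), 'contact_force': array([-0.48091711,  1.80707631,  0.19597021]), 'moment': array([-0.00458593, -0.05012313, -0.0341747 ]), 'gripper_width': 0.02593990893289177}
```

View pics/e_side.png

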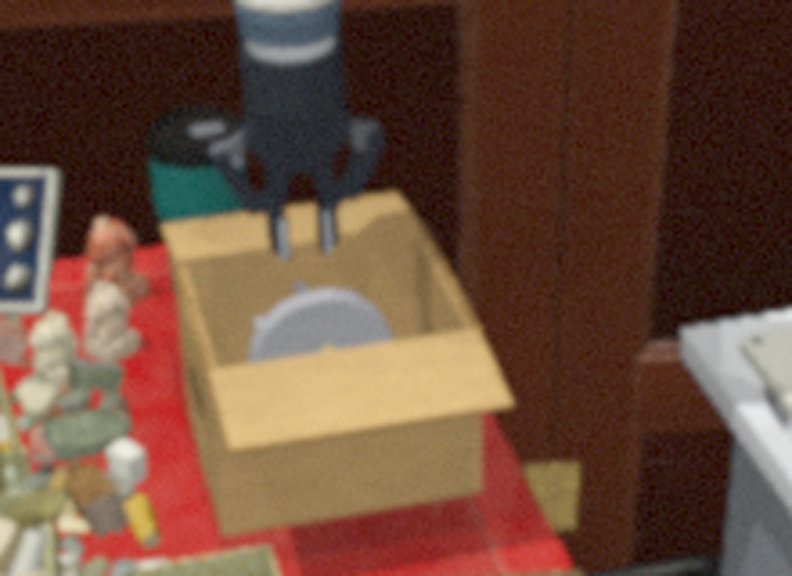

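View pics/e_top.png

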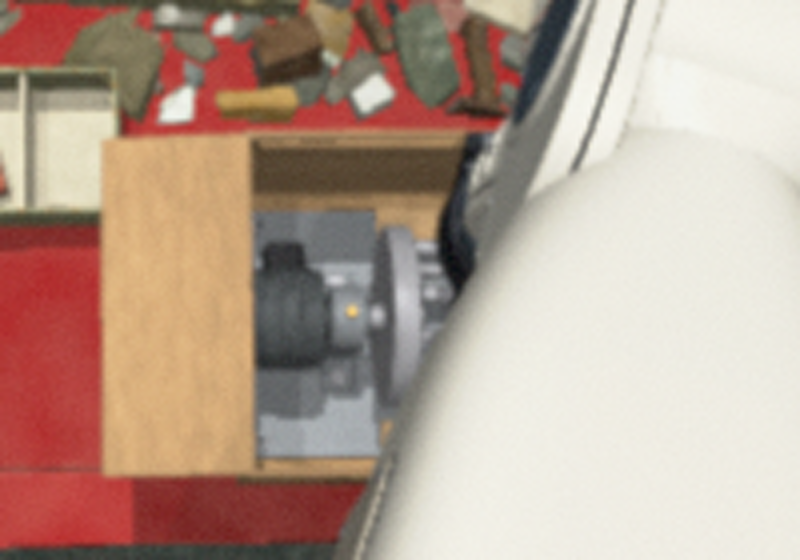

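>>> jog_arm(targets=[[0,0,20,0],[0,0,20,0],[0,0,17,0],[0,0,0,0]])

```text
clock: 7.78
position: [0.499, -0.1002, 0.131]
ee_rot: [2.22, 2.223, 0.0]
contact_force: [-0.1, -0.2, 0.5]
gripper_width: 0.0258
```

```bash
cat > st.py <<'E'
from h import *
s=r.sense(); p=s["position"]*1000; f=s["contact_force"]; m=s["moment"]
print("t",round(s["clock"],2),"p",p.round(1),"F",f.round(2),"M",m.round(3),"w",round(s["gripper_width"]*1000,1), "th",round(float(np.degrees(np.arctan2(p[0]-491.6,p[2]-84))),1))
E
python3 st.py
python3 - <<'E'
import numpy as np
a=np.radians(np.arange(-60,61,5)); 
for i in range(len(a)-1): print(np.degrees(a[i]).round(),"->",np.degrees(a[i+1]).round(),"dx",(44*(np.sin(a[i+1])-np.sin(a[i]))).round(1),"dtoolz",(-44*(np.cos(a[i+1])-np.cos(a[i]))).round(1), "x",(44*np.sin(a[i+1])).round(1),"z",(84+44*np.cos(a[i+1])).round(1))
E
```

```text
t 7.78 p [ 499.  -100.2  131. ] F [-0.07 -0.2   0.5 ] M [-0.028  0.008  0.051] w 25.8 th 8.9
-60.0 -> -55.0 dx 2.1 dtoolz -3.2 x -36.0 z 109.2
-55.0 -> -50.0 dx 2.3 dtoolz -3.0 x -33.7 z 112.3
-50.0 -> -45.0 dx 2.6 dtoolz -2.8 x -31.1 z 115.1
-45.0 -> -40.0 dx 2.8 dtoolz -2.6 x -28.3 z 117.7
-40.0 -> -35.0 dx 3.0 dtoolz -2.3 x -25.2 z 120.0
-35.0 -> -30.0 dx 3.2 dtoolz -2.1 x -22.0 z 122.1
-30.0 -> -25.0 dx 3.4 dtoolz -1.8 x -18.6 z 123.9
-25.0 -> -20.0 dx 3.5 dtoolz -1.5 x -15.0 z 125.3
-20.0 -> -15.0 dx 3.7 dtoolz -1.2 x -11.4 z 126.5
-15.0 -> -10.0 dx 3.7 dtoolz -0.8 x -7.6 z 127.3
-10.0 -> -5.0 dx 3.8 dtoolz -0.5 x -3.8 z 127.8
-5.0 -> 0.0 dx 3.8 dtoolz -0.2 x 0.0 z 128.0
0.0 -> 5.0 dx 3.8 dtoolz 0.2 x 3.8 z 127.8
5.0 -> 10.0 dx 3.8 dtoolz 0.5 x 7.6 z 127.3
10.0 -> 15.0 dx 3.7 dtoolz 0.8 x 11.4 z 126.5
15.0 -> 20.0 dx 3.7 dtoolz 1.2 x 15.0 z 125.3
20.0 -> 25.0 dx 3.5 dtoolz 1.5 x 18.6 z 123.9
25.0 -> 30.0 dx 3.4 dtoolz 1.8 x 22.0 z 122.1
30.0 -> 35.0 dx 3.2 dtoolz 2.1 x 25.2 z 120.0
35.0 -> 40.0 dx 3.0 dtoolz 2.3 x 28.3 z 117.7
40.0 -> 45.0 dx 2.8 dtoolz 2.6 x 31.1 z 115.1
45.0 -> 50.0 dx 2.6 dtoolz 2.8 x 33.7 z 112.3
50.0 -> 55.0 dx 2.3 dtoolz 3.0 x 36.0 z 109.2
55.0 -> 60.0 dx 2.1 dtoolz 3.2 x 38.1 z 106.0
```

Now narrow the jaws to a loose cage and sweep the pin forward (+θ, away from the robot).

>>> jog_arm(targets=[[0,0,0,0],[0,0,0,0],[0,0,0,0]], gripper=-0.69, grip_force=60)

```text
clock: 8.15
position: [0.4989, -0.0997, 0.1309]
ee_rot: [2.219, 2.223, 0.001]
contact_force: [-0.0, -1.0, 0.2]
gripper_width: 0.0133
```

```bash
python3 st.py
```

```text
t 8.15 p [498.9 -99.7 130.9] F [-0.05 -0.96  0.24] M [-0.011  0.013  0.038] w 13.3 th 8.8
```

>>> jog_arm(targets=[[0,1.9,0.3,0],[0,1.9,0.4,0],[0,1.9,0.4,0]])

```text
clock: 8.52
position: [0.5023, -0.0994, 0.1291]
ee_rot: [-2.217, -2.221, 0.005]
contact_force: [-12.6, -0.4, 8.4]
gripper_width: 0.0135
```

```bash
python3 st.py
```

```text
t 8.53 p [502.3 -99.4 129.1] F [-12.57  -0.41   8.4 ] M [-0.091  2.426 -0.036] w 13.5 th 13.3
```

>>> jog_arm(targets=[[0,1.9,0.5,0],[0,1.8,0.6,0],[0,1.8,0.7,0]])

```text
clock: 8.9
position: [0.5079, -0.0994, 0.1273]
ee_rot: [-2.218, -2.221, 0.005]
contact_force: [-10.4, -0.7, 7.8]
gripper_width: 0.0133
```

```bash
python3 st.py
```

```text
t 8.9 p [507.9 -99.4 127.3] F [-10.45  -0.68   7.82] M [-0.092  2.212 -0.02 ] w 13.3 th 20.6
```

Create st.py:
```python
import sys; from h import *
d=int(sys.argv[1]); X0=491.6
s=r.sense(); p=s["position"]*1000; f=s["contact_force"]; w=s["gripper_width"]*1000
px=p[0]-X0-d*(w-10)/2
th=np.arcsin(np.clip(px/44,-1,1)); rz=44*np.cos(th); rx=px-d*5
T=(rz*-f[0]-rx*-f[2])/1000
print("t",round(s["clock"],2),"p",p.round(1),"F",f.round(2),"w",round(w,1),"th",round(float(np.degrees(th)),1),"T",T.round(3))
open("log.txt","a").write(f"{s['clock']:.2f} {d} {sys.argv[2] if len(sys.argv)>2 else 0} {np.degrees(th):.2f} {T:.4f}\n")
```

```text
(no output)
```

>>> jog_arm(targets=[[0,1.8,0.7,0],[0,1.8,0.8,0],[0,1.7,0.9,0]])

```text
clock: 9.28
position: [0.5133, -0.0994, 0.1249]
ee_rot: [-2.218, -2.222, 0.004]
contact_force: [-10.7, 0.4, 7.7]
gripper_width: 0.0132
```

```bash
python3 st.py 1
```

```text
t 9.28 p [513.3 -99.4 124.9] F [-10.66   0.37   7.71] w 13.2 th 27.2 T 0.534
```

>>> jog_arm(targets=[[0,1.7,0.9,0],[0,1.7,1.0,0],[0,1.6,1.0,0]])

```text
clock: 9.65
position: [0.5185, -0.0993, 0.122]
ee_rot: [-2.218, -2.222, 0.004]
contact_force: [-9.3, -0.0, 6.5]
gripper_width: 0.0133
```

```bash
python3 st.py 1
```

```text
t 9.65 p [518.5 -99.3 122. ] F [-9.28 -0.03  6.55] w 13.3 th 35.0 T 0.467
```

>>> jog_arm(targets=[[0,1.6,1.1,0],[0,1.5,1.2,0],[0,1.5,1.2,0]])

```text
clock: 10.02
position: [0.5233, -0.0993, 0.1185]
ee_rot: [-2.218, -2.222, 0.003]
contact_force: [-8.4, -0.3, 6.5]
gripper_width: 0.0134
```

```bash
python3 st.py 1
```

```text
t 10.03 p [523.3 -99.3 118.5] F [-8.36 -0.35  6.54] w 13.4 th 42.9 T 0.433
```

>>> jog_arm(targets=[[0,1.4,1.3,0],[0,1.4,1.3,0],[0,1.3,1.4,0]])

```text
clock: 10.4
position: [0.5274, -0.0994, 0.1145]
ee_rot: [-2.218, -2.222, 0.003]
contact_force: [-8.3, 0.8, 5.9]
gripper_width: 0.0132
```

```bash
python3 st.py 1
```

```text
t 10.4 p [527.4 -99.4 114.5] F [-8.26  0.8   5.85] w 13.2 th 51.1 T 0.399
```

>>> jog_arm(targets=[[0,1.3,1.4,0],[0,1.2,1.5,0],[0,1.1,1.5,0]])

```text
clock: 10.78
position: [0.5312, -0.0994, 0.1102]
ee_rot: [-2.218, -2.222, 0.003]
contact_force: [-7.6, 0.1, 7.1]
gripper_width: 0.0131
```

```bash
python3 st.py 1
```

```text
t 10.78 p [531.2 -99.4 110.2] F [-7.62  0.08  7.11] w 13.1 th 59.8 T 0.404
```

>>> jog_arm(targets=[[0,0,0,0],[0,0,0,0]])

```text
clock: 11.02
position: [0.5313, -0.0994, 0.1099]
ee_rot: [-2.218, -2.222, 0.003]
contact_force: [-6.6, -0.1, 2.8]
gripper_width: 0.0131
```

```bash
python3 st.py 1; sed -i '$d' log.txt; cat log.txt
```

```text
t 11.03 p [531.3 -99.4 109.9] F [-6.56 -0.12  2.82] w 13.1 th 60.0 T 0.238
9.28 1 0 27.22 0.5337
9.65 1 0 35.05 0.4670
10.03 1 0 42.94 0.4327
10.40 1 0 51.13 0.3993
10.78 1 0 59.80 0.4035
```

>>> jog_arm(targets=[[0,-1,0,0],[0,0,0,0],[0,0,-30,0],[0,0,-35,0],[0,-40,0,0],[0,-37,0,0],[0,0,0,0]], gripper=-0.43)

```text
clock: 11.9
position: [0.4527, -0.0994, 0.1756]
ee_rot: [2.22, 2.223, 0.0]
contact_force: [-0.1, -0.5, 0.8]
gripper_width: 0.0241
```

Run:
```python
from h import *
c=cam("side"); save(c,"f_side",(260,140,360,220),8);np.savez("f_side",**c)
c=cam("top"); save(c,"f_top",(310,115,430,235),5);np.savez("f_top",**c)
s=r.sense(); print(s["position"],s["gripper_width"])
from h import *
O=np.array([491.8,-62,0]); yaw=-0.005
for f in("d_top","f_top"):
    c=dict(np.load(f+".npz")); W=pts(c)*1000
    D=W-O; X=D[...,0]*np.cos(yaw)+D[...,1]*np.sin(yaw); Y=-D[...,0]*np.sin(yaw)+D[...,1]*np.cos(yaw); Z=D[...,2]
    m=(Y<-24)&(Y>-52)&(abs(X)<60)&(Z>45)&(Z<145)
    P=np.stack([X[m],Z[m]-84],-1); print(f,len(P))
    best=[]
    for a in np.arange(0,60,1):
        k=np.radians(a+60*np.arange(6)); C=np.stack([44*np.sin(k),44*np.cos(k)],-1)
        d=np.abs(np.linalg.norm(P[:,None]-C[None],axis=2)-5).min(1); d=np.minimum(d,6)
        best.append((d.mean(),a))
    best.sort(); print([(round(float(x),2),int(y)) for x,y in best[:6]])
```

```text
[ 0.45490084 -0.09985488  0.17562493] 0.024123817362084674
d_top 220
[(1.27, 10), (1.28, 9), (1.42, 8), (1.42, 11), (1.68, 7), (1.74, 12)]
f_top 94
[(0.91, 58), (0.94, 57), (1.16, 59), (1.17, 56), (1.51, 55), (1.55, 0)]
```

View pics/f_side.png

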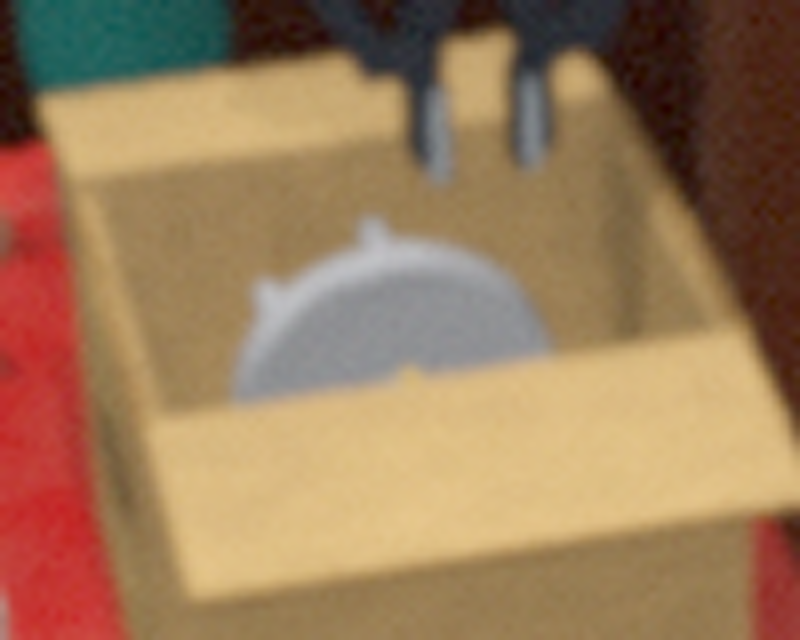

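View pics/f_top.png

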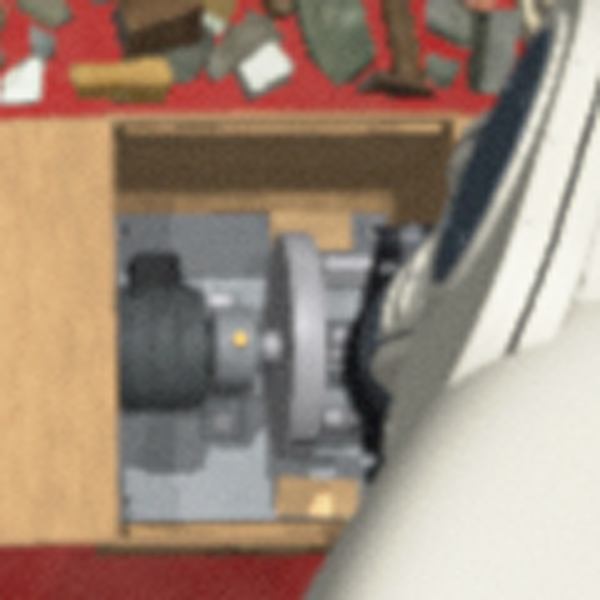

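>>> jog_arm(targets=[[0,0,22,0],[0,0,22,0],[0,0,22,0],[0,0,0,0]])

```text
clock: 12.5
position: [0.4568, -0.1, 0.1101]
ee_rot: [2.216, 2.222, 0.004]
contact_force: [0.7, 0.7, 5.0]
gripper_width: 0.024
```

>>> jog_arm(targets=[[0,0,0,0],[0,0,0,0],[0,0,0,0]], gripper=-0.69)

```text
clock: 12.88
position: [0.4547, -0.0996, 0.1089]
ee_rot: [-2.219, -2.224, 0.0]
contact_force: [0.3, 0.6, -0.6]
gripper_width: 0.0131
```

```bash
sed -i 's/X0=491.6/X0=492.2/' st.py; python3 st.py 1 9;  python3 - <<'E'
import numpy as np
a=np.radians(np.arange(-63,70,2.75)); 
for i in range(len(a)-1): print(np.degrees(a[i+1]).round(1),"dx",(44*(np.sin(a[i+1])-np.sin(a[i]))).round(2),"dtz",(-44*(np.cos(a[i+1])-np.cos(a[i]))).round(2))
E
```

```text
t 12.88 p [454.7 -99.6 108.9] F [ 0.34  0.59 -0.57] w 13.1 th -62.7 T 0.018
-60.3 dx 1.0 dtz -1.86
-57.5 dx 1.09 dtz -1.81
-54.8 dx 1.18 dtz -1.75
-52.0 dx 1.26 dtz -1.69
-49.2 dx 1.34 dtz -1.63
-46.5 dx 1.42 dtz -1.57
-43.8 dx 1.49 dtz -1.5
-41.0 dx 1.56 dtz -1.42
-38.2 dx 1.63 dtz -1.35
-35.5 dx 1.69 dtz -1.27
-32.8 dx 1.75 dtz -1.18
-30.0 dx 1.8 dtz -1.1
-27.2 dx 1.85 dtz -1.01
-24.5 dx 1.9 dtz -0.92
-21.8 dx 1.94 dtz -0.83
-19.0 dx 1.98 dtz -0.74
-16.2 dx 2.01 dtz -0.64
-13.5 dx 2.04 dtz -0.54
-10.8 dx 2.06 dtz -0.44
-8.0 dx 2.08 dtz -0.34
-5.2 dx 2.1 dtz -0.24
-2.5 dx 2.11 dtz -0.14
0.2 dx 2.11 dtz -0.04
3.0 dx 2.11 dtz 0.06
5.8 dx 2.11 dtz 0.16
8.5 dx 2.1 dtz 0.26
11.2 dx 2.08 dtz 0.36
14.0 dx 2.06 dtz 0.46
16.8 dx 2.04 dtz 0.56
19.5 dx 2.01 dtz 0.66
22.2 dx 1.97 dtz 0.75
25.0 dx 1.93 dtz 0.85
27.8 dx 1.89 dtz 0.94
30.5 dx 1.84 dtz 1.03
33.2 dx 1.79 dtz 1.12
36.0 dx 1.74 dtz 1.2
38.8 dx 1.68 dtz 1.28
41.5 dx 1.61 dtz 1.36
44.2 dx 1.55 dtz 1.44
47.0 dx 1.48 dtz 1.51
49.8 dx 1.4 dtz 1.58
52.5 dx 1.33 dtz 1.64
55.2 dx 1.24 dtz 1.71
58.0 dx 1.16 dtz 1.76
60.8 dx 1.08 dtz 1.82
63.5 dx 0.99 dtz 1.87
66.2 dx 0.9 dtz 1.91
69.0 dx 0.8 dtz 1.95
```

>>> jog_arm(targets=[[0,1.5,-1,0],[0,1.0,-1.8,0],[0,1.1,-1.8,0],[0,1.2,-1.7,0],[0,1.2,-1.7,0]])

```text
clock: 13.5
position: [0.4582, -0.0993, 0.1163]
ee_rot: [-2.217, -2.22, 0.005]
contact_force: [-9.9, -0.7, -2.2]
gripper_width: 0.0132
```

```bash
python3 st.py 1 1
```

```text
t 13.5 p [458.2 -99.3 116.3] F [-9.88 -0.74 -2.16] w 13.2 th -53.9 T 0.343
```

>>> jog_arm(targets=[[0,1.3,-1.6,0],[0,1.4,-1.6,0],[0,1.5,-1.5,0],[0,1.6,-1.4,0]])

```text
clock: 14.0
position: [0.4631, -0.0993, 0.1226]
ee_rot: [-2.216, -2.22, 0.007]
contact_force: [-16.2, -0.8, 6.0]
gripper_width: 0.0132
```

```bash
python3 st.py 1 1
```

```text
t 14.0 p [463.1 -99.3 122.6] F [-16.21  -0.83   6.02] w 13.2 th -44.2 T 0.297
```

>>> jog_arm(targets=[[0,1.6,-1.4,0],[0,1.7,-1.3,0],[0,1.7,-1.2,0],[0,1.8,-1.1,0]])

```text
clock: 14.5
position: [0.4692, -0.0993, 0.1283]
ee_rot: [-2.216, -2.219, 0.009]
contact_force: [-22.0, -1.5, 16.5]
gripper_width: 0.0128
```

```bash
python3 st.py 1 1
```

```text
t 14.5 p [469.2 -99.3 128.3] F [-22.04  -1.47  16.45] w 12.8 th -33.6 T 0.325
```

>>> jog_arm(targets=[[0,1.9,-1.0,0],[0,1.9,-0.9,0],[0,1.9,-0.8,0],[0,2.0,-0.7,0]])

```text
clock: 15.0
position: [0.4796, -0.0995, 0.132]
ee_rot: [-2.219, -2.222, 0.002]
contact_force: [-7.7, -0.2, 6.3]
gripper_width: 0.0133
```

```bash
python3 st.py 1 1
```

```text
t 15.0 p [479.6 -99.5 132. ] F [-7.69 -0.16  6.32] w 13.3 th -18.8 T 0.199
```

>>> jog_arm(targets=[[0,2.0,-0.6,0],[0,2.0,-0.5,0],[0,2.1,-0.4,0],[0,2.1,-0.3,0]])

```text
clock: 15.5
position: [0.4887, -0.0996, 0.1337]
ee_rot: [-2.219, -2.223, 0.001]
contact_force: [-4.3, 0.8, 3.4]
gripper_width: 0.0134
```

```bash
python3 st.py 1 1
```

```text
t 15.5 p [488.7 -99.6 133.7] F [-4.34  0.82  3.36] w 13.4 th -6.8 T 0.155
```

>>> jog_arm(targets=[[0,2.1,-0.2,0],[0,2.1,-0.1,0],[0,2.1,0,0],[0,2.1,0.1,0]])

```text
clock: 16.0
position: [0.4975, -0.0996, 0.1336]
ee_rot: [2.219, 2.224, 0.0]
contact_force: [-2.6, 0.4, 0.6]
gripper_width: 0.0132
```

```bash
python3 st.py 1 1
```

```text
t 16.0 p [497.5 -99.6 133.6] F [-2.61  0.44  0.63] w 13.2 th 4.9 T 0.114
```

>>> jog_arm(targets=[[0,2.1,0.2,0],[0,2.1,0.3,0],[0,2.1,0.4,0],[0,2.0,0.5,0]])

```text
clock: 16.5
position: [0.5058, -0.0995, 0.1322]
ee_rot: [2.219, 2.224, 0.0]
contact_force: [-2.9, 0.7, 0.4]
gripper_width: 0.0131
```

```bash
python3 st.py 1 1
```

```text
t 16.5 p [505.8 -99.5 132.2] F [-2.9   0.73  0.4 ] w 13.1 th 15.9 T 0.126
```

>>> jog_arm(targets=[[0,2.0,0.6,0],[0,2.0,0.7,0],[0,2.0,0.8,0],[0,1.9,0.9,0]])

```text
clock: 17.0
position: [0.5137, -0.0995, 0.1292]
ee_rot: [2.219, 2.224, 0.0]
contact_force: [-2.1, -0.4, 1.0]
gripper_width: 0.0133
```

```bash
python3 st.py 1 1
```

```text
t 17.0 p [513.7 -99.5 129.2] F [-2.06 -0.39  0.99] w 13.3 th 26.8 T 0.096
```

>>> jog_arm(targets=[[0,1.9,0.9,0],[0,1.8,1.0,0],[0,1.8,1.1,0],[0,1.7,1.2,0]])

```text
clock: 17.5
position: [0.5209, -0.0995, 0.125]
ee_rot: [2.219, 2.224, -0.0]
contact_force: [-2.7, -0.1, 1.0]
gripper_width: 0.0134
```

```bash
python3 st.py 1 1
```

```text
t 17.5 p [520.9 -99.5 125. ] F [-2.69 -0.08  0.99] w 13.4 th 37.8 T 0.115
```

>>> jog_arm(targets=[[0,1.7,1.3,0],[0,1.6,1.4,0],[0,1.6,1.4,0],[0,1.5,1.5,0]])

```text
clock: 18.0
position: [0.5272, -0.0995, 0.1194]
ee_rot: [2.219, 2.224, -0.0]
contact_force: [-1.7, 0.2, 1.3]
gripper_width: 0.0133
```

```bash
python3 st.py 1 1
```

```text
t 18.0 p [527.2 -99.5 119.4] F [-1.72  0.18  1.31] w 13.3 th 49.4 T 0.087
```

>>> jog_arm(targets=[[0,1.4,1.5,0],[0,1.4,1.6,0],[0,1.3,1.7,0],[0,1.2,1.7,0]])

```text
clock: 18.5
position: [0.5324, -0.0995, 0.1128]
ee_rot: [-2.219, -2.224, 0.0]
contact_force: [-3.2, -0.1, 1.1]
gripper_width: 0.0132
```

```bash
python3 st.py 1 1
```

```text
t 18.5 p [532.4 -99.5 112.8] F [-3.17 -0.06  1.11] w 13.2 th 61.4 T 0.104
```

>>> jog_arm(targets=[[0,-1.5,0,0],[0,0,0,0],[0,0,-30,0],[0,0,-33,0],[0,-40,0,0],[0,-37,0,0],[0,0,0,0]], gripper=-0.43)

```text
clock: 19.38
position: [0.4522, -0.0994, 0.1765]
ee_rot: [2.22, 2.223, 0.0]
contact_force: [0.9, -0.3, -0.5]
gripper_width: 0.0245
```

```bash
cat > look.py <<'E'
from h import *; import sys
c=cam("top"); save(c,sys.argv[1]+"_top",(310,115,430,235),5)
s=r.sense(); print(s["clock"],s["position"],s["gripper_width"])
O=np.array([491.8,-62,0]); yaw=-0.005
W=pts(c)*1000
D=W-O; X=D[...,0]*np.cos(yaw)+D[...,1]*np.sin(yaw); Y=-D[...,0]*np.sin(yaw)+D[...,1]*np.cos(yaw); Z=D[...,2]
m=(Y<-24)&(Y>-52)&(abs(X)<60)&(Z>45)&(Z<145)
P=np.stack([X[m],Z[m]-84],-1); print(len(P))
best=[]
for a in np.arange(0,60,.5):
    k=np.radians(a+60*np.arange(6)); C=np.stack([44*np.sin(k),44*np.cos(k)],-1)
    d=np.abs(np.linalg.norm(P[:,None]-C[None],axis=2)-5).min(1); d=np.minimum(d,6)
    best.append((d.mean(),a))
best.sort(); print([(round(float(x),2),float(y)) for x,y in best[:6]])
E
python3 look.py g
```

```text
19.425 [ 0.45359621 -0.09971385  0.17659554] 0.02447311470526456
113
[(1.2, 0.5), (1.22, 1.0), (1.23, 0.0), (1.28, 1.5), (1.29, 59.5), (1.37, 59.0)]
```

>>> jog_arm(targets=[[0,1,22,0],[0,0,22,0],[0,0,23,0],[0,0,0,0]])

```text
clock: 19.92
position: [0.4568, -0.0999, 0.1092]
ee_rot: [2.217, 2.223, 0.003]
contact_force: [-0.5, 0.0, 0.7]
gripper_width: 0.0246
```

>>> jog_arm(targets=[[0,0,0,0],[0,0,0,0],[0,0,0,0]], gripper=-0.69)

```text
clock: 20.3
position: [0.4551, -0.0997, 0.1089]
ee_rot: [-2.219, -2.224, 0.0]
contact_force: [-0.3, -0.0, 0.1]
gripper_width: 0.0131
```

```bash
python3 st.py 1 9
```

```text
t 20.3 p [455.1 -99.7 108.9] F [-0.27 -0.    0.05] w 13.1 th -61.4 T 0.003
```

>>> jog_arm(targets=[[0,1.2,-1.5,0],[0,1.1,-1.8,0],[0,1.2,-1.7,0],[0,1.3,-1.7,0],[0,1.3,-1.6,0]])

```text
clock: 20.92
position: [0.4603, -0.0996, 0.1173]
ee_rot: [-2.219, -2.223, 0.002]
contact_force: [-6.5, -0.7, 0.9]
gripper_width: 0.0132
```

```bash
python3 st.py 1 2
```

```text
t 20.93 p [460.3 -99.6 117.3] F [-6.47 -0.73  0.88] w 13.2 th -49.7 T 0.151
```

>>> jog_arm(targets=[[0,1.4,-1.6,0],[0,1.5,-1.5,0],[0,1.6,-1.4,0],[0,1.6,-1.4,0]])

```text
clock: 21.42
position: [0.4655, -0.0996, 0.1232]
ee_rot: [-2.218, -2.222, 0.004]
contact_force: [-11.6, -1.5, 5.6]
gripper_width: 0.0132
```

```bash
python3 st.py 1 2
```

```text
t 21.43 p [465.5 -99.6 123.2] F [-11.64  -1.46   5.62] w 13.2 th -39.9 T 0.206
```

>>> jog_arm(targets=[[0,1.7,-1.3,0],[0,1.7,-1.2,0],[0,1.8,-1.1,0],[0,1.9,-1.0,0]])

```text
clock: 21.92
position: [0.4726, -0.0995, 0.1282]
ee_rot: [-2.218, -2.222, 0.004]
contact_force: [-10.5, -0.7, 9.5]
gripper_width: 0.0135
```

```bash
python3 st.py 1 2
```

```text
t 21.93 p [472.6 -99.5 128.2] F [-10.48  -0.72   9.46] w 13.5 th -29.0 T 0.154
```

>>> jog_arm(targets=[[0,1.9,-0.9,0],[0,1.9,-0.8,0],[0,2.0,-0.7,0],[0,2.0,-0.6,0]])

```text
clock: 22.42
position: [0.481, -0.0995, 0.1312]
ee_rot: [-2.219, -2.223, 0.002]
contact_force: [-9.2, -0.2, 7.6]
gripper_width: 0.013
```

```bash
python3 st.py 1 2
```

```text
t 22.43 p [481.  -99.5 131.2] F [-9.23 -0.24  7.56] w 13.0 th -16.7 T 0.256
```

>>> jog_arm(targets=[[0,2.0,-0.5,0],[0,2.1,-0.4,0],[0,2.1,-0.3,0],[0,2.1,-0.2,0]])

```text
clock: 22.92
position: [0.4895, -0.0995, 0.1325]
ee_rot: [-2.219, -2.223, 0.002]
contact_force: [-8.4, 0.7, 6.1]
gripper_width: 0.013
```

```bash
python3 st.py 1 2
```

```text
t 22.93 p [489.5 -99.5 132.5] F [-8.43  0.73  6.13] w 13.0 th -5.5 T 0.313
```

>>> jog_arm(targets=[[0,2.1,-0.1,0],[0,2.1,0.0,0],[0,2.1,0.1,0],[0,2.1,0.2,0]])

```text
clock: 23.42
position: [0.4979, -0.0995, 0.1323]
ee_rot: [-2.219, -2.223, 0.002]
contact_force: [-8.2, -0.3, 6.1]
gripper_width: 0.0133
```

```bash
python3 st.py 1 2
```

```text
t 23.43 p [497.9 -99.5 132.3] F [-8.23 -0.3   6.15] w 13.3 th 5.3 T 0.355
```

>>> jog_arm(targets=[[0,2.1,0.3,0],[0,2.1,0.4,0],[0,2.0,0.5,0],[0,2.0,0.6,0]])

```text
clock: 23.92
position: [0.5061, -0.0995, 0.1305]
ee_rot: [-2.219, -2.223, 0.002]
contact_force: [-8.5, -1.3, 6.9]
gripper_width: 0.0135
```

```bash
python3 st.py 1 2
```

```text
t 23.93 p [506.1 -99.5 130.5] F [-8.5  -1.3   6.88] w 13.5 th 16.0 T 0.409
```

>>> jog_arm(targets=[[0,2.0,0.7,0],[0,2.0,0.8,0],[0,1.9,0.9,0],[0,1.9,0.9,0]])

```text
clock: 24.42
position: [0.5138, -0.0995, 0.1272]
ee_rot: [-2.219, -2.223, 0.002]
contact_force: [-9.5, 0.8, 6.7]
gripper_width: 0.0131
```

```bash
python3 st.py 1 2
```

```text
t 24.43 p [513.8 -99.5 127.2] F [-9.53  0.82  6.69] w 13.1 th 27.1 T 0.474
```

>>> jog_arm(targets=[[0,1.8,1.0,0],[0,1.8,1.1,0],[0,1.7,1.2,0],[0,1.7,1.3,0]])

```text
clock: 24.92
position: [0.5207, -0.0994, 0.1226]
ee_rot: [-2.219, -2.223, 0.002]
contact_force: [-9.5, -0.1, 7.9]
gripper_width: 0.0138
```

```bash
python3 st.py 1 2
```

```text
t 24.93 p [520.7 -99.4 122.6] F [-9.55 -0.12  7.88] w 13.8 th 37.2 T 0.505
```

>>> jog_arm(targets=[[0,1.6,1.4,0],[0,1.6,1.4,0],[0,1.5,1.5,0],[0,1.4,1.5,0]])

```text
clock: 25.42
position: [0.5266, -0.0994, 0.1168]
ee_rot: [-2.219, -2.222, 0.003]
contact_force: [-11.4, -0.7, 8.8]
gripper_width: 0.0134
```

```bash
python3 st.py 1 2
```

```text
t 25.43 p [526.6 -99.4 116.8] F [-11.41  -0.68   8.81] w 13.4 th 48.1 T 0.58
```

>>> jog_arm(targets=[[0,-2.5,-1,0],[0,-2.0,-1.5,0],[0,-1.5,-1.5,0],[0,-1.6,-1.4,0],[0,-1.6,-1.4,0],[0,-1.7,-1.3,0]])

```text
clock: 26.18
position: [0.5181, -0.0996, 0.1253]
ee_rot: [2.217, 2.222, 0.003]
contact_force: [6.0, 1.4, 0.9]
gripper_width: 0.013
```

```bash
python3 st.py -1 2
```

```text
t 26.18 p [518.1 -99.6 125.3] F [6.03 1.44 0.86] w 13.0 th 38.5 T -0.18
```

>>> jog_arm(targets=[[0,-1.7,-1.2,0],[0,-1.8,-1.1,0],[0,-1.9,-1.0,0],[0,-1.9,-0.9,0]])

```text
clock: 26.68
position: [0.5118, -0.0996, 0.1301]
ee_rot: [2.216, 2.221, 0.006]
contact_force: [10.0, 3.3, 5.0]
gripper_width: 0.0132
```

```bash
python3 st.py -1 2
```

```text
t 26.68 p [511.8 -99.6 130.1] F [9.95 3.3  4.96] w 13.2 th 28.8 T -0.253
```

>>> jog_arm(targets=[[0,-1.9,-0.8,0],[0,-2.0,-0.7,0],[0,-2.0,-0.6,0],[0,-2.0,-0.5,0]])

```text
clock: 27.18
position: [0.5047, -0.0999, 0.1335]
ee_rot: [2.214, 2.22, 0.007]
contact_force: [9.8, 1.2, 6.9]
gripper_width: 0.0133
```

```bash
python3 st.py -1 2
```

```text
t 27.18 p [504.7 -99.9 133.5] F [9.84 1.15 6.91] w 13.3 th 18.8 T -0.277
```

>>> jog_arm(targets=[[0,-2.1,-0.4,0],[0,-2.1,-0.3,0],[0,-2.1,-0.2,0],[0,-2.1,-0.1,0]])

```text
clock: 27.68
position: [0.496, -0.1003, 0.1343]
ee_rot: [2.215, 2.22, 0.006]
contact_force: [9.5, -0.0, 6.8]
gripper_width: 0.0132
```

```bash
python3 st.py -1 2
```

```text
t 27.68 p [ 496.  -100.3  134.3] F [ 9.49 -0.03  6.76] w 13.2 th 7.1 T -0.344
```

>>> jog_arm(targets=[[0,-2.1,0,0],[0,-2.1,0.1,0],[0,-2.1,0.2,0],[0,-2.1,0.3,0]])

```text
clock: 28.18
position: [0.4875, -0.1003, 0.1336]
ee_rot: [2.215, 2.22, 0.006]
contact_force: [9.0, 0.2, 5.9]
gripper_width: 0.0134
```

```bash
python3 st.py -1 2
```

```text
t 28.18 p [ 487.5 -100.3  133.6] F [8.99 0.24 5.93] w 13.4 th -3.8 T -0.382
```

>>> jog_arm(targets=[[0,-2.1,0.4,0],[0,-2.0,0.5,0],[0,-2.0,0.6,0],[0,-2.0,0.7,0]])

```text
clock: 28.68
position: [0.4794, -0.1003, 0.1314]
ee_rot: [2.215, 2.22, 0.006]
contact_force: [9.7, -1.0, 6.8]
gripper_width: 0.013
```

```bash
python3 st.py -1 2
```

```text
t 28.68 p [ 479.4 -100.3  131.4] F [ 9.72 -0.98  6.77] w 13.0 th -14.8 T -0.456
```

>>> jog_arm(targets=[[0,-2.0,0.8,0],[0,-1.9,0.9,0],[0,-1.9,0.9,0],[0,-1.8,1.0,0]])

```text
clock: 29.18
position: [0.472, -0.1004, 0.1278]
ee_rot: [2.215, 2.22, 0.006]
contact_force: [9.8, 1.1, 6.6]
gripper_width: 0.0132
```

```bash
python3 st.py -1 2
```

```text
t 29.18 p [ 472.  -100.4  127.8] F [9.85 1.09 6.63] w 13.2 th -25.0 T -0.483
```

>>> jog_arm(targets=[[0,-1.8,1.1,0],[0,-1.7,1.2,0],[0,-1.7,1.3,0],[0,-1.6,1.4,0]])

```text
clock: 29.68
position: [0.4654, -0.1004, 0.1229]
ee_rot: [2.215, 2.219, 0.006]
contact_force: [9.5, -1.1, 8.2]
gripper_width: 0.013
```

```bash
python3 st.py -1 2
```

```text
t 29.68 p [ 465.4 -100.4  122.9] F [ 9.47 -1.07  8.22] w 13.0 th -35.2 T -0.508
```

```bash
cat > fit2.py <<'E'
import numpy as np
from scipy.optimize import least_squares
L=[l.split() for l in open("log.txt")]
A=np.array([[float(x) for x in l] for l in L]); A=A[A[:,2]!=9]
A=np.vstack([[8.5,1,0,10.4,.577],[8.9,1,0,18.6,.509],A])
d=A[:,1]; th=A[:,3]; ph=th+120*A[:,2]; T=A[:,4]
good=(d*th>-20)
def run(sel,name):
    f=lambda p:(d*p[0]-p[1]*np.sin(np.radians(ph-p[2]))-T)[sel]
    s=least_squares(f,[.34,.27,70],loss='soft_l1',f_scale=.03)
    J=s.jac; cov=np.linalg.inv(J.T@J)*np.mean(s.fun**2)
    print(name,sel.sum(),s.x.round(3),"sd",np.sqrt(np.diag(cov)).round(3),"final theta pin2",round(s.x[2]+180-240,1)); return s
run(np.ones(len(T),bool),"all"); s=run(good,"good"); run(good&(A[:,2]==2),"grasp3"); run(good&(A[:,2]==2)&(abs(th)<40),"g3 near")
p=s.x
for a,b,c,e in zip(d,ph,T,(d*p[0]-p[1]*np.sin(np.radians(ph-p[2]))-T)): print(int(a),b.round(1),c.round(3),e.round(3))
E
python3 fit2.py
```

```text
all 36 [ 0.356  0.264 63.603] sd [0.005 0.008 1.227] final theta pin2 3.6
good 28 [ 0.356  0.265 63.365] sd [0.004 0.006 0.974] final theta pin2 3.4
grasp3 13 [ 0.353  0.284 63.202] sd [0.004 0.011 0.753] final theta pin2 3.2
g3 near 12 [ 0.353  0.273 63.546] sd [0.003 0.008 0.576] final theta pin2 3.5
1 10.4 0.577 -0.009
1 18.6 0.509 0.034
1 27.2 0.534 -0.021
1 35.0 0.467 0.015
1 42.9 0.433 0.016
1 51.1 0.399 0.013
1 59.8 0.404 -0.031
1 66.1 0.344 -0.0
1 75.8 0.297 0.002
1 86.4 0.325 -0.073
1 101.2 0.199 -0.006
1 113.2 0.155 -0.002
1 124.9 0.114 0.009
1 135.9 0.126 -0.023
1 146.8 0.096 -0.003
1 157.8 0.115 -0.024
1 169.4 0.087 0.014
1 181.4 0.104 0.018
1 190.3 0.15 -0.007
1 200.0 0.206 -0.032
1 211.0 0.154 0.06
1 223.3 0.256 0.009
1 234.5 0.313 0.002
1 245.3 0.355 0.01
1 256.0 0.409 0.005
1 267.1 0.474 -0.011
1 277.2 0.505 -0.001
1 288.1 0.58 -0.037
-1 278.5 -0.18 -0.024
-1 268.8 -0.253 0.012
-1 258.8 -0.277 -0.008
-1 247.1 -0.344 0.005
-1 236.2 -0.382 -0.007
-1 225.2 -0.456 0.017
-1 215.0 -0.483 0.001
-1 204.8 -0.508 -0.013
```

>>> jog_arm(targets=[[0,3,0,0],[0,2,-1,0],[0,2,-1.3,0],[0,2,-1.3,0],[0,2,-1.2,0],[0,2,-1,0],[0,2,-0.8,0],[0,2,-0.6,0],[0,2,-0.5,0],[0,2,-0.3,0],[0,2,-0.2,0],[0,2,0,0]])

```text
clock: 31.18
position: [0.4863, -0.0994, 0.1293]
ee_rot: [-2.218, -2.222, 0.003]
contact_force: [-8.2, -0.8, 6.2]
gripper_width: 0.0133
```

```bash
python3 st.py 1 9
```

```text
t 31.18 p [486.3 -99.4 129.3] F [-8.2  -0.8   6.18] w 13.3 th -10.0 T 0.278
```

>>> jog_arm(targets=[[0,2,0,0],[0,2,0,0],[0,2,0,0],[0,2,0,0],[0,0,0,0],[0,0,0,0]])

```text
clock: 31.92
position: [0.4945, -0.0994, 0.1293]
ee_rot: [-2.218, -2.223, 0.002]
contact_force: [-6.1, -0.2, 4.0]
gripper_width: 0.0133
```

```bash
python3 st.py 1 9
```

```text
t 31.93 p [494.5 -99.4 129.3] F [-6.13 -0.19  4.04] w 13.3 th 0.9 T 0.252
```

>>> jog_arm(targets=[[0,0,0,0],[0,0,0,0],[0,0,0,0],[0,0,0,0]], gripper=-1, grip_force=60)

```text
clock: 32.42
position: [0.4945, -0.0994, 0.1294]
ee_rot: [-2.219, -2.223, 0.002]
contact_force: [-5.6, 0.4, 6.0]
gripper_width: 0.0084
```

```bash
python3 st.py 0 9; python3 look.py h
python3 - <<'E'
from h import *
c=cam("side"); save(c,"h_side",(220,90,440,250),3.6)
W=pts(c)*1000
E
```

```text
t 32.42 p [494.5 -99.4 129.4] F [-5.57  0.38  5.98] w 8.4 th 3.0 T 0.259
32.475 [ 0.49450874 -0.09940101  0.12937483] 0.007973845421807409
13
[(3.06, 52.5), (3.06, 53.0), (3.1, 53.5), (3.12, 52.0), (3.15, 54.0), (3.19, 54.5)]
```

View pics/h_side.png

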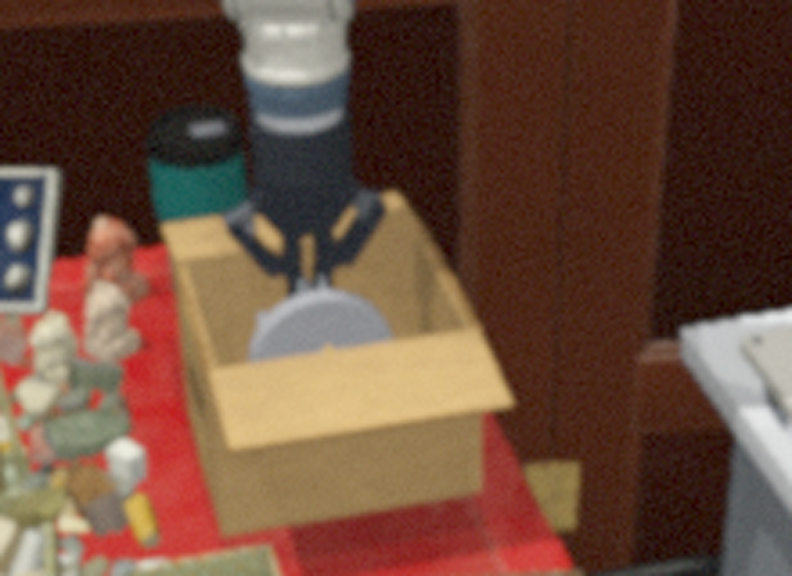

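View pics/h_top.png

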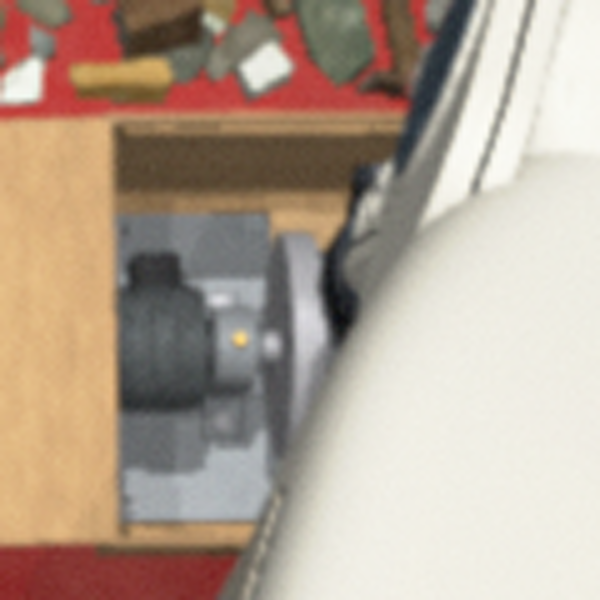

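>>> jog_arm(targets=[[0,0,0,0],[0,0,0,0],[0,0,0,0],[0,0,0,0]])

```text
clock: 33.02
position: [0.4945, -0.0994, 0.1294]
ee_rot: [-2.219, -2.223, 0.002]
contact_force: [-6.6, 0.1, 5.8]
gripper_width: 0.0077
```

```bash
python3 st.py 0 9
```

```text
t 33.02 p [494.5 -99.4 129.4] F [-6.59  0.07  5.76] w 7.7 th 3.0 T 0.303
```

>>> jog_arm(targets=[[0,-0.5,0,0],[0,0,0,0],[0,0,0,0],[0,0,0,0]], grip_force=30)

```text
clock: 33.52
position: [0.4945, -0.0994, 0.1294]
ee_rot: [-2.219, -2.223, 0.001]
contact_force: [-5.5, 0.7, 6.2]
gripper_width: 0.008
```

```bash
python3 st.py 0 9
```

```text
t 33.52 p [494.5 -99.4 129.4] F [-5.46  0.75  6.18] w 8.0 th 3.0 T 0.254
```

>>> jog_arm(targets=[[0,-1.5,1,0],[0,0,0,0],[0,0,0,0],[0,0,0,0]], grip_force=40)

```text
clock: 34.02
position: [0.4944, -0.0995, 0.1294]
ee_rot: [2.217, 2.223, 0.003]
contact_force: [-1.3, 1.6, 10.0]
gripper_width: 0.0078
```

```bash
python3 st.py 0 9
```

```text
t 34.02 p [494.4 -99.5 129.4] F [-1.3   1.64  9.96] w 7.8 th 2.9 T 0.08
```

>>> jog_arm(targets=[[0,-0.4,-2.4,0],[0,0,0,0],[0,0,0,0],[0,0,0,0]])

```text
clock: 34.52
position: [0.4936, -0.0994, 0.1296]
ee_rot: [-2.219, -2.223, -0.001]
contact_force: [4.9, 0.5, -11.5]
gripper_width: 0.0076
```

```bash
python3 st.py 0 9
python3 - <<'E'
from h import *
c=cam("side"); save(c,"i_side",(260,120,360,200),8); W=pts(c)*1000
s=r.sense(); print(s["joint_vel"].round(3))
# right flap surface & left flap (angle past flat)
for nm,lo,hi in(("L",30,105),("R",-230,-155)):
    m=(W[...,1]>lo)&(W[...,1]<hi)&(W[...,2]>110)&(W[...,2]<185)&(W[...,0]>400)&(W[...,0]<580)
    P=W[m]; 
    if len(P)>30:
        A=np.c_[P[:,1],np.ones(len(P))]; 
        for _ in range(4):
            k=np.linalg.lstsq(A,P[:,2],rcond=None)[0]; e=abs(A@k-P[:,2]); A=A[e<6];P=P[e<6]
        print(nm,len(P),"slope dz/dy",k[0].round(3),"z at hinge",(k[0]*(24 if nm=="L" else -148)+k[1]).round(1))
E
```

```text
t 34.52 p [493.6 -99.4 129.6] F [  4.95   0.53 -11.49] w 7.6 th 1.9 T -0.234
[ 0.    -0.    -0.    -0.001 -0.001 -0.001]
L 1337 slope dz/dy -0.117 z at hinge 151.1
R 187 slope dz/dy 0.172 z at hinge 151.7
```

View pics/i_side.png

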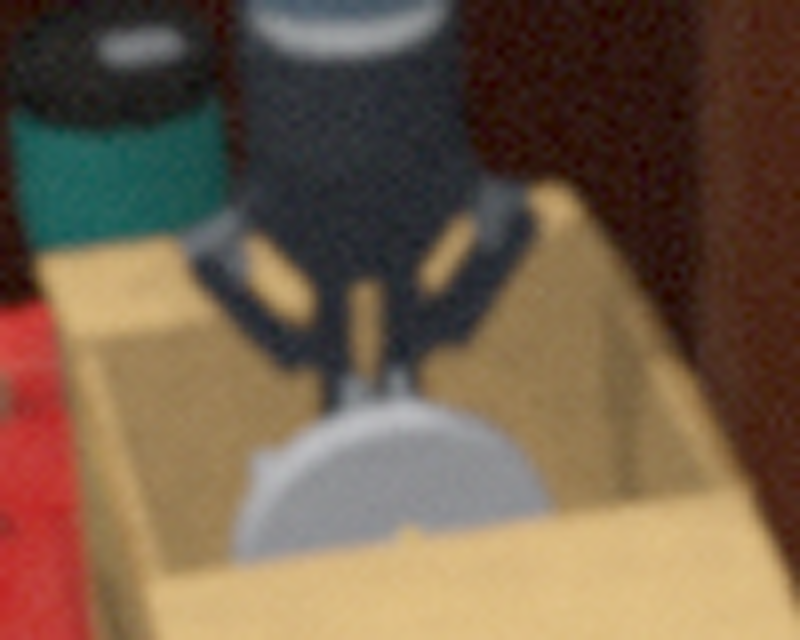

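>>> jog_arm(targets=[[0,2.2,1.2,0],[0,0,0,0],[0,0,0,0],[0,0,0,0]])

```text
clock: 35.08
position: [0.4946, -0.0995, 0.1294]
ee_rot: [-2.219, -2.223, 0.001]
contact_force: [-5.5, 0.5, 2.7]
gripper_width: 0.0078
```

```bash
python3 st.py 0 9
```

```text
t 35.08 p [494.6 -99.5 129.4] F [-5.55  0.53  2.68] w 7.8 th 3.1 T 0.25
```

>>> jog_arm(targets=[[0,-0.8,-0.2,0],[0,0,0,0],[0,0,0,0],[0,0,0,0],[0,0,0,0],[0,0,0,0]])

```text
clock: 35.83
position: [0.4945, -0.0994, 0.1295]
ee_rot: [-2.219, -2.224, -0.0]
contact_force: [0.6, 2.2, -3.7]
gripper_width: 0.0082
```

```bash
python3 st.py 0 9
python3 - <<'E'
from h import *
c=cam("side"); save(c,"j_side"); c=cam("top"); save(c,"j_top")
E
```

```text
t 35.83 p [494.5 -99.4 129.5] F [ 0.57  2.16 -3.68] w 8.2 th 3.0 T -0.033
```

View pics/j_side.png

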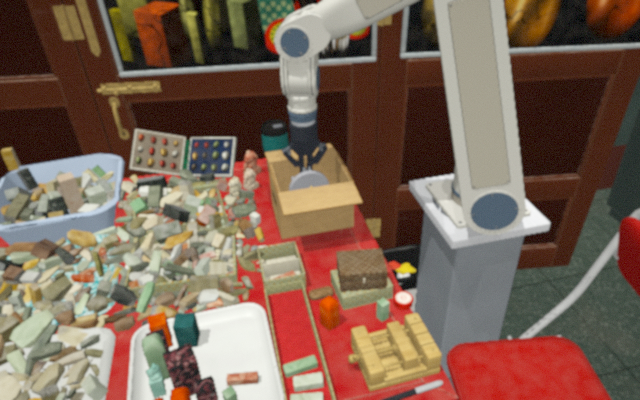

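View pics/j_top.png

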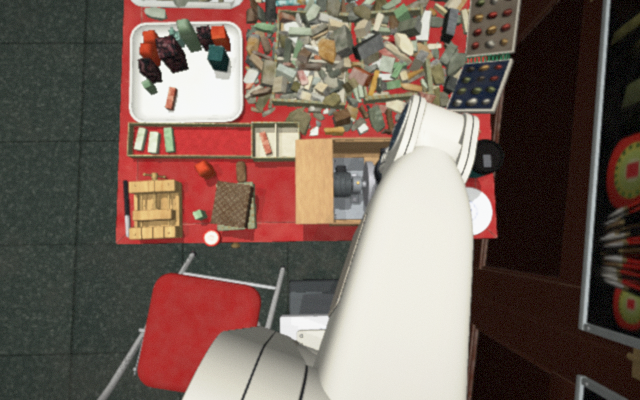

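Both views look right. In the side view, both flaps are folded outward and the gripper is on the pin above the wheel (305,165), and the pot and stones on the left are unmoved. In the top view, the left flap lies flat at (313,180). The arm blocks the view of the graver, which it never came near.

```bash
python3 -c "
from rig import r
print(r.close_job())"
```

```text
the job is handed in; nothing more can be done
None
```

The job is handed in at about 36 s: both flaps are folded right back, and the arm is holding the wheel by a pin with its heavy side straight down.

- **Flaps:** both lie slightly past flat to the outside. The last depth check put the left at about 3.26 rad and the right at about 3.31 rad.
- **Finding the heavy side:** I pushed the pins through about 280° one way, then about 80° back across the bottom. The readings fit a bearing friction of 0.35 N m and a heavy side of 0.27 N m. Heavy side down comes with the held pin 3.4° past the top, away from the robot; the fit's own uncertainty is about 1°, and the camera and arm zero could add another 1–2°.
- **Final hold:** the pin is at about 3.0°, gripped at 40 N, with the arm still and only a few newtons on it.

**Checks that disagreed or could not be made:**
- Two or three force readings, taken where a pin was low on its rising side, were off by up to 0.07 N m because the finger pads rubbed. The result is the same with or without them.
- The jaws read about 8 mm on the 10 mm pin, probably because the pads give. With the pin gripped, small shifts of the commanded position raised the force at once and hardly moved the jaws, so there is no play and the pin is held.
- The arm hid the graver in the last top view. It never came near it, and the other things around the carton look unmoved.

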